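Index the decorating wheel to the next notch

ROBOT

A 6-joint arm with a two-finger parallel gripper is mounted at the origin on the work surface. World frame = base frame: x ahead of the robot, y to its left, z up, the work surface at z = 0. Lengths are in m, angles in rad, forces in N, time in s.
With the tool pointing down it reaches from about 0.35 to 0.975 m from the base axis. Payload 4.9 kg.
Tool frame: the origin (TCP) lies at the very end of the fingers, on their centre line; the grasp point (between the pads) lies 19 mm behind it; z points along the fingers, y is the line along which they close (so a half turn about z gives the same grasp; the last joint's range is limited). The gripper opens to 85 mm and grips with 20 to 120 N. Pads are 22 mm wide; open, the fingers measure 114 mm over their backs; the gripper's body (76 mm by 85 mm) begins 54 mm behind the grasp point. The pads swing forward as they close: fully open they stand 13 mm farther back than shut.
Start: joints at [-1.301, 0.053, 1.613, -0, 1.476, -0.119], TCP at [0.237, -0.578, 0.205] pointing down, gripper open.
Joint ranges: [-3.01, 3.01], [-1.01, 2.22], [0.06, 2.58], [-1.02, 4.17], [0.09, 2.62], [-3.14, 3.14]. Speed limits (rad/s): [2.57, 2.57, 3.14, 3.14, 3.14, 3.14].

INTERFACE

Orientations are given as a unit quaternion [w, x, y, z].
In Python, from plant import manip, vision, order gives the robot as it stands.
- The arm moves only by the tool play_rows, never from a script. Its argument "steps" is a list that holds one entry, the list of rows, each a list of 6 numbers: the shift along the tool's x, y, z in mm, then the turn, a rotation vector about the tool's x, y, z in degrees. A call has 1 to 12 rows; each row is the pose to reach, as a shift and turn from the pose commanded when the call began, along the tool's axes at that moment; what a row does not reach only later rows make up. A row lasts 1/12 s, in which the tool goes at most 41.7 mm and 7.16 degrees, less where a joint would pass 70% of its speed; a pose out of reach is approached as far as the arm can. A call with a gripper value outside its range is refused whole. "claw" is the gripper's target within -1 to 1 (fully open at 1, half-way at 0, shut at -1), set as the call begins (left out, the last holds). The fingers move at their own pace and stop on an object; the grip force is fixed at half the most. Time passes only in rows, so rows that repeat a pose let the fingers close. It gives the time, the measured TCP pose, the force, the opening and the grip force at its end, in the units of the state.
- manip.state(): the state, without advancing time (a new reading comes with each control period).
- vision.grab_frame(name): name is "scene" or "top"; returns (picture, depth): 480x640x3 uint8, blue, green, red; 480x640 float32, m along the optical axis (not along the pixel's ray), 0 where there is no reading.
- vision.camera_info(name): a dict with "K" (3x3 intrinsics, pixels), "eye" and "orientation" of the camera in the world. Camera axes: x right, y down, z forward; pixel columns grow to the right and rows downward; lengths in m; the calibration is good to about 2 mm. A picture is of the moment at which its call begins. camera_info takes no time and is no camera call.
- order.job_done(): hands the job in; it is judged then, once.
The state is a dict: "time": time; "joint_pos": joint angles; "joint_vel": joint speeds; "joint_efforts": joint torques, N m; "tool_pos": TCP position; "tool_rot": TCP orientation; "contact_force": force on the tool from outside, world axes, zero at the start; "ft_torque": the same for the moment, N m; "gripper_width": opening from 0.0 (shut) to 1.0 (fully open); "grasp_force": force on a finger pad.
Only numpy, scipy, OpenCV 4.12 (cv2) and the standard library are available. Lean on these libraries where they do the work, as an engineer would, in place of code of your own. Each camera call takes 0.05 s, during which the arm holds its last target. There are 200 camera calls.

TASK

The pot-decorating wheel is locked by its spring plunger. With the shut fingertips, press the plunger's button down until its pin is clear of the notched ring, turn the wheel one notch counter-clockwise (seen from above), and let the button spring fully back up so that the pin locks in that very next notch. Do not touch the soft clay cup that rides on the wheel, let it stay standing at the middle, leave the bowl, vase and brush where they are, and finish with the hand clear of everything.

Things in the scene. Friction and masses are not known exactly. Their poses are not given: they have to be found in the camera images.
- hub (a point): centre of the turning wheel's flat top face (fixed point on the wheel's axis, z up). The wheel is a dark steel disc 216 mm across, its top 66 mm above the table, on a green foot. Around it, 18 to 26 mm lower than the wheel's top, lies a fixed aluminium ring, outer diameter about 296 mm, whose inner edge has 8 notches, 45 degrees apart, each 20 mm wide
- plunger_top (a point): centre of the flat top of the plunger's button: steel cylinder 36 mm across with a dark grippy rubber cap (friction about 1.2), 80 mm from the wheel's axis, turning with it. Up, its top is 98 mm above the table; a dark collar 48 mm across, its top at 78 mm, is fixed to the wheel around it. Its 16 mm round pin points outward from under the wheel's edge, in the button's direction, into a notch
- plunger (a joint): how far the button is pressed down, in m: 0 = fully up (pin in the notch, wheel locked), 0.017 = bottomed. The pin is clear of the ring from about 0.012 on. The spring pushes up with 3 N at 0, 5 N at 0.012, 6 N at 0.017. Let go between notches, the pin rubs under the ring (about 0.012) until the wheel brings it to a notch, where it springs up; the rounded pin centres itself from about 0.04 rad off the notch
- wheel (a joint): turn of the wheel in rad, growing counter-clockwise seen from above. It starts near 0, locked in a notch with about 0.017 rad of play either way; the next notch counter-clockwise is at 0.785 (45 degrees). Turning it takes about 0.04 N m; it stays where it is left and may be turned by dragging the well pressed button round with the fingertip or by pushing the collar's side
- cup: soft clay cup, 66 mm across its mouth and 50 mm tall, standing loose at the wheel's middle; origin at the centre of its underside, on the wheel's top face
- slip_bowl: bystander: yellow plastic bowl, 136 mm across, 60 mm tall, beside the wheel; origin at the centre of its underside
- vase: bystander: open clay cylinder vase, 82 mm across, 140 mm tall, beside the wheel; origin at the centre of its underside
- brush: bystander: brush 200 mm long lying on the table to the robot's left; origin at its underside
Mind the look-alikes: they are no part of the job. What is shaped like the cup but green or red is not meant.

How it is judged:
On the way, in this order (a step that is already met when the one before it is completed fails the run):
1. the plunger is pressed in, its pin clear of the first notch (value of joint plunger above 0.01 m and value of joint wheel between -0.2 and 0.2 rad), for 0.05 s.
2. the wheel stands at the next notch counter-clockwise and the plunger has sprung back up into it (value of joint wheel between 0.740398 and 0.830398 rad and value of joint plunger below 0.002 m), for 0.2 s.
At the end, for the whole second after the job is handed in: The wheel is at rest within 0.045 rad of the next notch counter-clockwise (0.785), the plunger fully up (within 2 mm) and locking it; the cup stands upright on the wheel within 15 mm of its middle; bowl, vase and brush are within 10 mm of where they were (all of step 2 and velocity of joint wheel between -0.05 and 0.05 rad/s and horizontal distance between cup and hub below 0.015 m and angle between cup's own z axis and vertical below 0.1 rad and z of cup in the frame of hub between -0.006 and 0.006 m and distance of each of slip_bowl, vase, brush from where it was at the start of the episode below 0.01 m); the robot touches nothing.
It fails at once if the cup is touched (over 0.3 N) (contact force between any of the fingers, the arm and cup above 0.3 N).
It fails at once if the cup is lifted, tipped or shifted off the wheel's middle (z of cup in the frame of hub above 0.008 m or angle between cup's own z axis and vertical above 0.2 rad or horizontal distance between cup and hub above 0.02 m).
It fails at once if the yellow bowl is shifted or lifted (distance of slip_bowl from where it was at the start of the episode above 0.015 m).
It fails at once if the clay vase is shifted or lifted (distance of vase from where it was at the start of the episode above 0.015 m).
It fails at once if the brush is shifted or lifted (distance of brush from where it was at the start of the episode above 0.015 m).
It also fails if it takes over 38 s, if anything falls off the work surface, if the arm or the gripper's body presses on something with over 40 N, if the wrist force passes 120 N, or if a joint passes its speed limit or range.

## Working session

There is one attempt and no reset: what is moved stays moved. The work goes in short steps, Python scripts to look and compute and a tool call to move; the robot and the scene stay as the last step left them, time stands still between calls to the robot, and variables do not carry over. Pictures are saved under pics/ and viewed, at most 10 in all, crops included, and the job is handed in when it is done.

Besides the shell and the picture viewer there is one more tool, called in YAML: its name, and indented under it one key for each argument. play_rows: Moves the arm, as the interface text tells. Its arguments: {"type":"object","properties":{"steps":{"type":"array"},"claw":{"type":"number"}},"required":["steps"]}

```bash
mkdir -p pics
cat > h.py <<'E'
import numpy as np, cv2
from plant import manip, vision, order
from scipy.spatial.transform import Rotation as R
def cam(n):
    c=vision.camera_info(n); o=c["orientation"]
    M=np.array(o) if np.size(o)==9 else R.from_quat(np.roll(np.array(o),-1)).as_matrix()
    return np.array(c["K"]),np.array(c["eye"]),M
def ray(n,u,v,z):
    K,e,M=cam(n); d=M@np.linalg.inv(K)@np.array([u,v,1.]); return e+d*(z-e[2])/d[2]
def proj(n,p):
    K,e,M=cam(n); q=K@(M.T@(np.array(p)-e)); return q[:2]/q[2]
E
python3 - <<'E'
from h import *
for n in("scene","top"):
    p,d=vision.grab_frame(n); cv2.imwrite(f"pics/{n}0.png",p); np.save(f"{n}0.npy",d)
    print(n,vision.camera_info(n))
print(manip.state())
E
```

```text
scene {'K': array([[517.18304422,   0.        , 320.5234249 ],
       [  0.        , 517.18304422, 242.18707995],
       [  0.        ,   0.        ,   1.        ]]), 'eye': array([1.61799765, 0.54155846, 1.01460438]), 'orientation': array([-0.23323907,  0.49125527,  0.75990053, -0.35611652])}
top {'K': array([[545.77842666,   0.        , 316.10635438],
       [  0.        , 545.77842666, 241.96858593],
       [  0.        ,   0.        ,   1.        ]]), 'eye': array([0.34754558, 0.1137992 , 1.82068041]), 'orientation': array([-0.0428154 ,  0.70988555, -0.70087178,  0.05484605])}
{'time': 0.1, 'joint_pos': array([-1.30097579e+00,  5.32701110e-02,  1.61414305e+00, -1.69240318e-05,
        1.47600466e+00, -1.18995702e-01]), 'joint_vel': array([ 0.0016235 , -0.00168556, -0.00160861, -0.00064963,  0.00071056,
       -0.0002618 ]), 'joint_efforts': array([ 8.13627412e-04, -3.94908285e+01, -3.71359742e+01, -1.33324838e-04,
        3.93962415e-03, -1.52285668e-05]), 'tool_pos': array([ 0.23676838, -0.5777605 ,  0.203807  ]), 'tool_rot': array([-9.09358982e-04,  9.81161620e-01,  1.93186549e-01, -7.71545549e-05]), 'contact_force': array([ 0.23259642, -0.15571816,  0.08712038]), 'ft_torque': array([ 0.01884064, -0.00106235, -0.00132328]), 'grasp_force': 0.0, 'gripper_width': 0.995157540358503}
```

View pics/scene0.png

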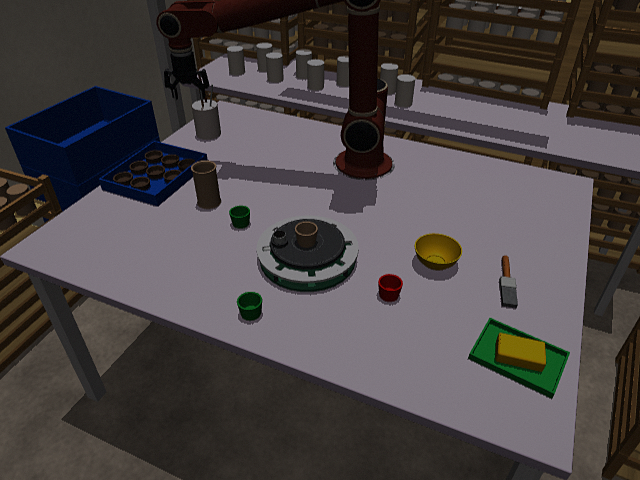

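View pics/top0.png

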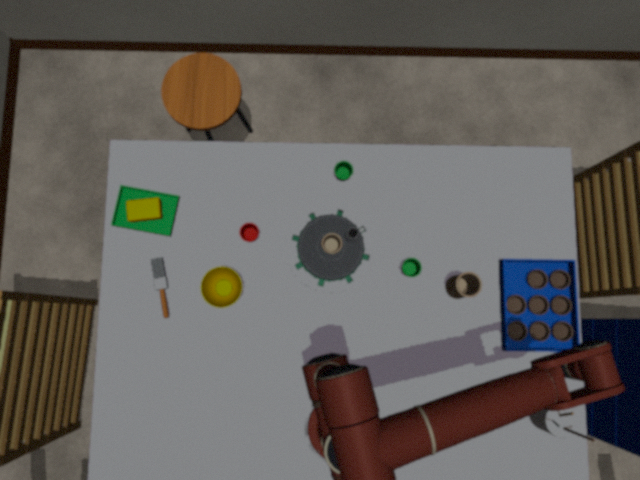

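The scene view shows the wheel near (307,247) with the button at (280,240). In the top view the wheel is near (331,247) and the button near (353,233).

Run:
```python
from h import *
t=cv2.imread("pics/top0.png"); s=cv2.imread("pics/scene0.png")
a=cv2.resize(t[200:300,280:390],None,fx=5,fy=5,interpolation=cv2.INTER_CUBIC)
b=cv2.resize(s[205:300,250:365],None,fx=5,fy=5,interpolation=cv2.INTER_CUBIC)
a=cv2.convertScaleAbs(a,alpha=1.5,beta=10);b=cv2.convertScaleAbs(b,alpha=1.8,beta=20)
cv2.imwrite("pics/ca.png",a);cv2.imwrite("pics/cb.png",b)
g=cv2.cvtColor(t,cv2.COLOR_BGR2GRAY); m=np.zeros_like(g)
cv2.circle(m,(331,247),45,255,-1); m=((g<115)&(m>0)).astype(np.uint8)*255
m=cv2.morphologyEx(m,cv2.MORPH_OPEN,cv2.getStructuringElement(2,(15,15)))
c=max(cv2.findContours(m,0,1)[0],key=cv2.contourArea); e=cv2.fitEllipse(cv2.convexHull(c)); print(e)
print("hub",ray("top",*e[0],.066)); print("exp r px",545.8*.108/(1.82-.066))
print("button guess",ray("top",352,233,.098))
```

```text
((330.0939025878906, 247.36178588867188), (68.84304809570312, 69.55583190917969), 135.66966247558594)
hub [0.5748319  0.03971162 0.066     ]
exp r px 33.60684150513113
button guess [ 0.61796856 -0.02866612  0.098     ]
```

View pics/ca.png

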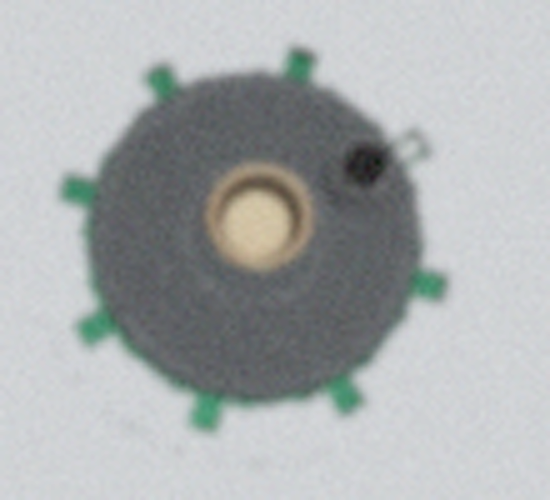

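View pics/cb.png

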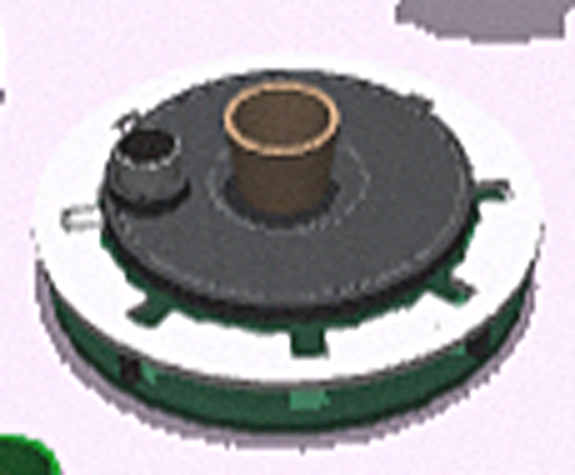

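The top crop shows the black button cap at crop (367,163), about (353.4,232.6) in full pixels. The cup is central, and the pin lies in the notch at crop (412,145). In the scene crop the cap is at about (280,235) in full pixels.

Run:
```python
from h import *
def dark(f,c,r,th):
    g=cv2.cvtColor(cv2.imread(f),cv2.COLOR_BGR2GRAY); m=np.zeros_like(g); cv2.circle(m,c,r,255,-1)
    m=((g<th)&(m>0)).astype(np.uint8); n,l,st,ce=cv2.connectedComponentsWithStats(m); i=1+np.argmax(st[1:,4]); return ce[i],st[i]
for th in(35,45,55):
    a,sa=dark("pics/top0.png",(353,233),6,th); b,sb=dark("pics/scene0.png",(280,234),6,th)
    print(th,a,sa,ray("top",*a,.098),b,sb,ray("scene",*b,.098))
h=ray("top",330.7,247.4,.045); print("hub ring",h)
hub=np.array([.5748,.0397]); 
for u,v in((412,145),(300,65),(160,80),(430,285),(77,188),(95,328),(207,412),(345,395)):
    p=ray("top",280+u/5-.4,200+v/5-.4,.044)[:2]-h[:2]; print(np.degrees(np.arctan2(p[1],p[0])),np.hypot(*p))
s=ray("scene",250+283/5,205+212/5,.066);print("cupbase scene",s)
```

```text
35 [352.5952381  232.69047619] [349 230   8   7  42] [ 0.6189978  -0.03056998  0.098     ] [279.83116883 233.67532468] [274 229  12  11  77] [ 0.61851779 -0.02757149  0.098     ]
45 [352.51666667 232.7       ] [349 229   9   9  60] [ 0.61896336 -0.03031841  0.098     ] [279.90425532 233.76595745] [274 228  12  13  94] [ 0.618797   -0.02719243  0.098     ]
55 [352.25581395 232.86046512] [348 228  10  12  86] [ 0.61843195 -0.02948424  0.098     ] [279.87254902 233.82352941] [274 228  12  13 102] [ 0.61906586 -0.02715318  0.098     ]
hub ring [0.57745316 0.03683346 0.045     ]
-58.07562906046665 0.12136037536938407
-13.77620361032058 0.12028983456084862
31.290895494823065 0.12327029734054294
-104.03816955593712 0.11836192515815815
74.64304019929013 0.12205660757681672
119.86145553308478 0.12037119431609179
164.93069607987894 0.11789103143388631
-149.7589265359785 0.11762249208722726
cupbase scene [0.6075697  0.05071378 0.066     ]
```

```bash
cat >> h.py <<'E'
def to_tool(p):
    s=manip.state(); M=R.from_quat(np.roll(s["tool_rot"],-1)).as_matrix()
    return np.round(1000*M.T@(np.array(p)-s["tool_pos"]),1)
E
python3 - <<'E'
from h import *
print(to_tool((.618,-.031,.245)),to_tool((.618,-.031,.15)))
for p in((462,285),(410,268)): print(ray("top",*p,.14))
E
```

```text
[ 560.1 -361.5  -40.4] [ 560.  -361.3   54.6]
[ 0.4536162  -0.36598064  0.14      ]
[ 0.50420209 -0.20540755  0.14      ]
```

play_rows:
  steps:
    - [[0,0,-40,0,0,0],[0,0,-40,0,0,0],[35,-22,-40,0,0,0],[70,-45,-40,0,0,0],[105,-68,-40,0,0,0],[140,-90,-40,0,0,0],[175,-113,-40,0,0,0],[210,-135,-40,0,0,0],[245,-158,-40,0,0,0],[280,-180,-40,0,0,0],[315,-203,-40,0,0,0],[350,-226,-40,0,0,0]]
  claw: -1

```text
time: 1.1
tool_pos: [0.4758, -0.2351, 0.2452]
tool_rot: [0.0, 0.981, 0.193, 0.0]
contact_force: [0.4, -1.7, 0.1]
gripper_width: -0.004
grasp_force: 0.0
```

play_rows:
  steps:
    - [[35,-22,0,0,0,0],[70,-45,0,0,0,0],[105,-68,0,0,0,0],[140,-90,0,0,0,0],[175,-113,0,0,0,0],[200,-130,0,0,0,0],[210,-135,0,0,0,0],[210,-135,30,0,0,0],[210,-135,60,0,0,0],[210,-135,80,0,0,0],[210,-135,80,0,0,0],[210,-135,80,0,0,0]]

```text
time: 2.1
tool_pos: [0.617, -0.0328, 0.1636]
tool_rot: [-0.0, 0.981, 0.193, -0.001]
contact_force: [1.1, 0.3, 0.5]
gripper_width: -0.001
grasp_force: 0.0
```

Run:
```python
from h import *
s=manip.state();print(s)
print(to_tool((.618,-.031,.110)))
p,d=vision.grab_frame("scene");cv2.imwrite("pics/s1.png",cv2.convertScaleAbs(cv2.resize(p[130:300,220:400],None,fx=3.5,fy=3.5),alpha=1.8,beta=20))
```

```text
{'time': 2.1, 'joint_pos': array([-1.73349354e-01,  6.61994243e-02,  1.66858452e+00, -2.62502705e-04,
        1.40977067e+00,  1.00931809e+00]), 'joint_vel': array([-0.00031213, -0.0301545 , -0.0565901 ,  0.0002095 ,  0.00019403,
        0.00226032]), 'joint_efforts': array([ 1.32868476e-01, -3.74096346e+01, -3.45066440e+01,  2.26903336e-03,
        1.93181110e-02, -1.76649537e-03]), 'tool_pos': array([ 0.61698638, -0.03279003,  0.16358289]), 'tool_rot': array([-4.11094148e-04,  9.81223341e-01,  1.92869245e-01, -1.42866161e-03]), 'contact_force': array([1.06772531, 0.25259878, 0.50959658]), 'ft_torque': array([ 0.00355149,  0.01616354, -0.04138321]), 'grasp_force': 0.0, 'gripper_width': -0.000703334872695913}
[ 1.8 -1.2 53.6]
```

View pics/s1.png

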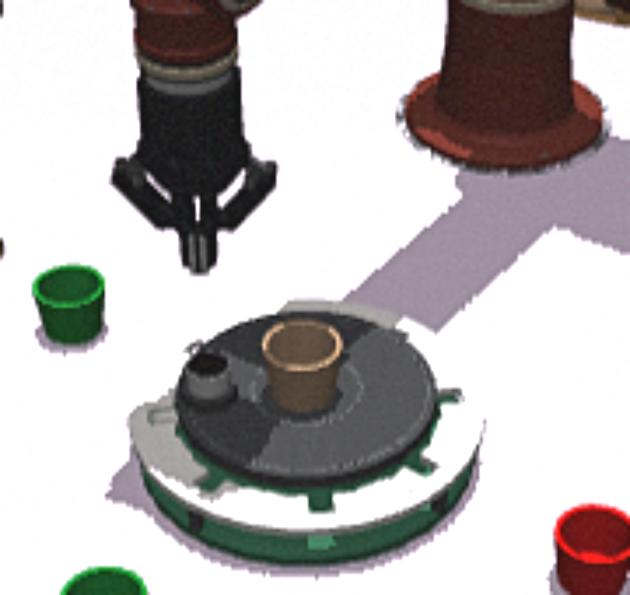

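The fingers are shut, above and slightly behind the button, which is at crop (208,362). The knuckles spread along tool y, so I'll turn y tangential to keep them off the cup.

play_rows:
  steps:
    - [[0,0,0,0,0,7],[0,0,0,0,0,14],[1,-1,0,0,0,21],[2,-1,0,0,0,28],[2,-1,0,0,0,35],[2,-1,0,0,0,42],[2,-1,0,0,0,49],[2,-1,0,0,0,56],[2,-1,0,0,0,63],[2,-1,0,0,0,70],[2,-1,0,0,0,77],[2,-1,0,0,0,81]]

```text
time: 3.15
tool_pos: [0.6212, -0.0314, 0.1685]
tool_rot: [-0.001, 0.87, -0.493, 0.003]
contact_force: [0.1, -0.1, 0.5]
gripper_width: -0.001
grasp_force: 0.0
```

play_rows:
  steps:
    - [[0,0,0,0,0,0],[0,0,20,0,0,0],[0,0,40,0,0,0],[0,0,50,0,0,0],[0,0,55,0,0,0],[0,0,55,0,0,0],[0,0,55,0,0,0]]

```text
time: 3.73
tool_pos: [0.6201, -0.0308, 0.111]
tool_rot: [-0.0, 0.872, -0.49, 0.001]
contact_force: [-0.2, -1.7, 0.6]
gripper_width: -0.0
grasp_force: 0.0
```

Run:
```python
from h import *
s=manip.state();print(s["tool_pos"],s["tool_rot"],s["contact_force"],s["joint_pos"][5])
print(to_tool((.618,-.031,.083)))
p,d=vision.grab_frame("scene");cv2.imwrite("pics/s2.png",cv2.convertScaleAbs(cv2.resize(p[160:290,220:400],None,fx=4,fy=4),alpha=1.8,beta=20))
```

```text
[ 0.62011975 -0.03084734  0.11097037] [-2.27365804e-04  8.71650486e-01 -4.90127486e-01  6.53407010e-04] [-0.2276865  -1.70485786  0.57364833] 2.425780788129782
[-1.   1.9 28. ]
```

View pics/s2.png

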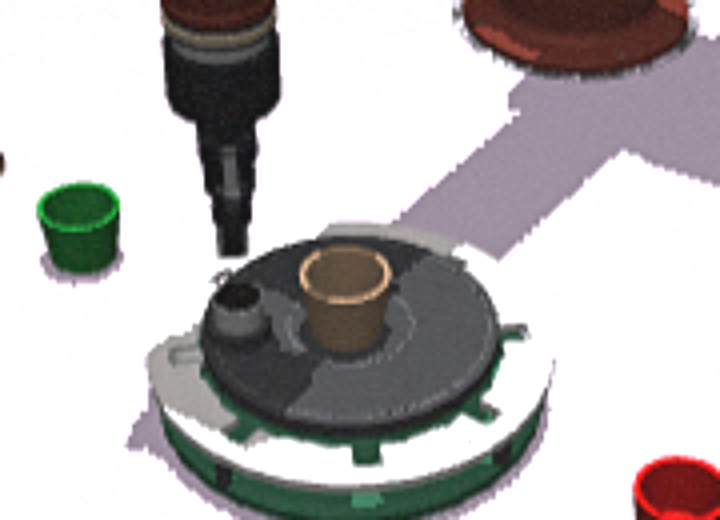

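The fingertip is at about (278,224) and the cap at (279.5,233). I'll check this against the projected TCP.

Run:
```python
from h import *
s=manip.state();P=s["tool_pos"];print(P,proj("scene",P),proj("scene",(.618,-.031,.098)),proj("top",P),proj("top",(.618,-.031,.098)), proj("scene",(.577,.037,.066)))
print([ray("scene",278,223.75,z) for z in(.11,.13,.15)])
p,d=vision.grab_frame("top");cv2.imwrite("pics/t2.png",p)
p,d=vision.grab_frame("scene")
K,e,M=cam("scene")
for u,v in((278,221),(278,223),(280,234),(281,233)):
  z=d[v-1:v+2,u-1:u+2]; z=np.median(z[z>0]); print(u,v,e+M@np.linalg.inv(K)@np.array([u,v,1.])*z)
```

```text
[ 0.62046292 -0.03088242  0.11147199] [278.24912289 230.03019484] [278.84260822 233.2590717 ] [353.05133474 231.58020792] [352.72878777 233.00061581] [306.83056907 239.92255022]
[array([ 0.5933761 , -0.04599606,  0.11      ]), array([ 0.61602958, -0.03300575,  0.13      ]), array([ 0.63868305, -0.02001544,  0.15      ])]
278 221 [ 0.63136257 -0.02369076  0.15322701]
278 223 [ 0.63127314 -0.02412157  0.14610958]
280 234 [ 0.61886977 -0.02688446  0.09730536]
281 233 [ 0.61550766 -0.02536068  0.0989918 ]
```

play_rows:
  steps:
    - [[-1,2,4,0,0,0],[-1,2,8,0,0,0],[-1,2,12,0,0,0],[-1,2,14,0,0,0],[-1,2,14,0,0,0],[-1,2,14,0,0,0]]

```text
time: 4.38
tool_pos: [0.617, -0.0308, 0.0955]
tool_rot: [0.0, 0.872, -0.49, -0.0]
contact_force: [1.1, 0.1, -0.4]
gripper_width: 0.0
grasp_force: 0.0
```

play_rows:
  steps:
    - [[0,0,2,0,0,0],[0,0,4,0,0,0],[0,0,5,0,0,0],[0,0,5,0,0,0],[0,0,5,0,0,0],[0,0,5,0,0,0]]

```text
time: 4.88
tool_pos: [0.6173, -0.0309, 0.091]
tool_rot: [-0.0, 0.872, -0.49, 0.0]
contact_force: [0.3, -0.1, -0.2]
gripper_width: 0.001
grasp_force: 0.0
```

Run:
```python
from h import *
s=manip.state();print(s["tool_pos"],s["contact_force"])
p,d=vision.grab_frame("scene");cv2.imwrite("pics/s3.png",cv2.convertScaleAbs(cv2.resize(p[190:270,230:340],None,fx=6,fy=6),alpha=1.8,beta=20))
```

```text
[ 0.61731763 -0.03086478  0.09096394] [ 0.3368981  -0.09153724 -0.23119446]
```

View pics/s3.png

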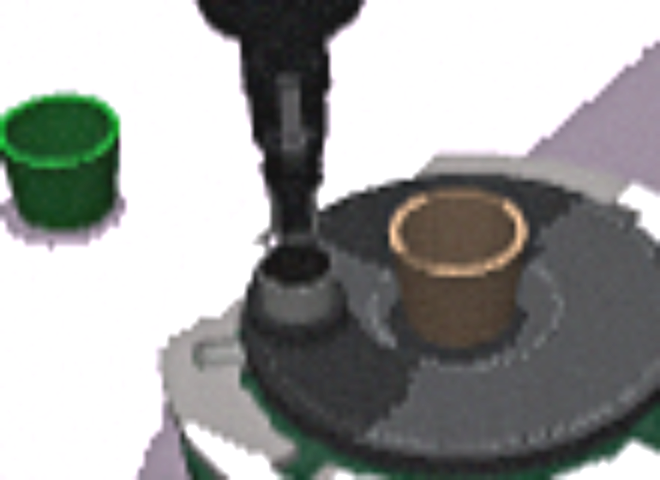

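There's no contact yet at a reported 0.091. The tip is at about (278.7,229.7), visibly some 10 mm above the cap. I'll go down by force.

play_rows:
  steps:
    - [[0,0,2,0,0,0],[0,0,4,0,0,0],[0,0,6,0,0,0],[0,0,7,0,0,0],[0,0,7,0,0,0],[0,0,7,0,0,0]]

```text
time: 5.43
tool_pos: [0.6171, -0.0308, 0.0837]
tool_rot: [0.0, 0.872, -0.49, -0.0]
contact_force: [0.5, -0.7, -0.0]
gripper_width: 0.005
grasp_force: 0.0
```

play_rows:
  steps:
    - [[0,0,1,0,0,0],[0,0,2,0,0,0],[0,0,3,0,0,0],[0,0,3,0,0,0],[0,0,3,0,0,0]]

```text
time: 5.85
tool_pos: [0.6172, -0.0308, 0.0808]
tool_rot: [0.0, 0.872, -0.49, -0.0]
contact_force: [0.5, 1.3, 0.4]
gripper_width: -0.002
grasp_force: 0.0
```

play_rows:
  steps:
    - [[0,0,1,0,0,0],[0,0,2,0,0,0],[0,0,3,0,0,0],[0,0,3,0,0,0],[0,0,3,0,0,0]]

```text
time: 6.27
tool_pos: [0.6172, -0.0308, 0.0777]
tool_rot: [0.0, 0.872, -0.49, -0.0]
contact_force: [0.2, -0.5, 0.2]
gripper_width: -0.002
grasp_force: 0.0
```

Run:
```python
from h import *
p,d=vision.grab_frame("scene");cv2.imwrite("pics/s4.png",cv2.convertScaleAbs(cv2.resize(p[190:270,230:340],None,fx=6,fy=6),alpha=2.4,beta=30))
```

```text
(no output)
```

View pics/s4.png

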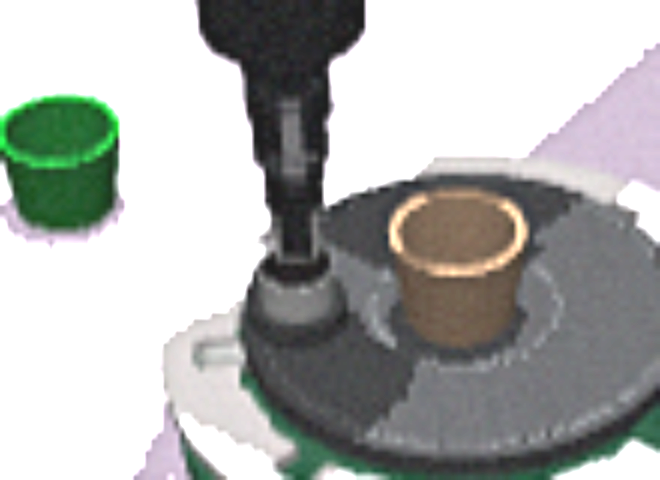

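The tip now reaches about (279,233), at the cap, but the gripper body appears not to have moved since the last picture. I'll check numerically.

Run:
```python
from h import *
for i in range(3):
    s=manip.state(); p,d=vision.grab_frame("scene"); cv2.imwrite(f"pics/r{i}.png",p)
    g=cv2.cvtColor(p,cv2.COLOR_BGR2GRAY)
    print(s["time"],s["tool_pos"],s["contact_force"],s["joint_pos"],s["joint_efforts"])
    print("col 258..290 at rows:",[(r,int((g[r,262:300]<60).sum())) for r in range(185,240,3)])
    print("col279",g[205:245,279].tolist())
K,e,M=cam("scene")
for v in range(205,240,3):
    u=279; z=d[v,u]; print(v,np.round(e+M@np.linalg.inv(K)@np.array([u,v,1.])*z,3))
```

```text
6.3167 [ 0.61724778 -0.03084193  0.07785123] [-0.00582787 -0.41559745  0.4062616 ] [-1.70285763e-01  1.44607623e-01  1.73438515e+00  1.86061873e-05
  1.26270594e+00  2.42541209e+00] [-1.22809206e-04 -4.04729068e+01 -3.41319609e+01 -2.93767630e-05
  2.32261380e-03 -3.59267244e-05]
col 258..290 at rows: [(185, 29), (188, 28), (191, 28), (194, 28), (197, 25), (200, 16), (203, 14), (206, 14), (209, 14), (212, 13), (215, 13), (218, 10), (221, 18), (224, 21), (227, 23), (230, 23), (233, 27), (236, 28), (239, 29)]
col279 [2, 21, 34, 25, 37, 41, 41, 39, 39, 38, 39, 31, 29, 39, 21, 13, 8, 2, 3, 10, 6, 10, 0, 7, 8, 8, 6, 15, 29, 0, 1, 2, 17, 46, 45, 43, 44, 45, 36, 16]
6.3667 [ 0.61726804 -0.03086994  0.07790345] [-0.18366576  0.24618743 -0.42048342] [-1.70308195e-01  1.44550320e-01  1.73435424e+00 -1.70943952e-05
  1.26271940e+00  2.42548403e+00] [ 9.97369534e-04 -4.04806817e+01 -3.41426718e+01  9.48806064e-05
  1.84426295e-03 -3.13593409e-05]
col 258..290 at rows: [(185, 29), (188, 28), (191, 28), (194, 28), (197, 25), (200, 16), (203, 14), (206, 14), (209, 14), (212, 13), (215, 13), (218, 1
[... 523 characters left out ...]
8..290 at rows: [(185, 29), (188, 28), (191, 28), (194, 28), (197, 25), (200, 16), (203, 14), (206, 14), (209, 14), (212, 13), (215, 13), (218, 10), (221, 18), (224, 21), (227, 23), (230, 23), (233, 27), (236, 28), (239, 28)]
col279 [2, 20, 32, 27, 41, 42, 43, 41, 39, 41, 37, 30, 27, 40, 26, 13, 7, 12, 2, 5, 3, 9, 5, 7, 6, 8, 8, 17, 29, 5, 5, 4, 20, 42, 42, 43, 44, 43, 42, 17]
205 [ 0.649 -0.008  0.223]
208 [ 0.648 -0.009  0.212]
211 [ 0.654 -0.006  0.208]
214 [ 0.661 -0.002  0.204]
217 [ 0.664 -0.001  0.196]
220 [0.672 0.003 0.193]
223 [ 0.66  -0.004  0.173]
226 [ 0.629 -0.023  0.134]
229 [ 0.632 -0.022  0.126]
232 [ 0.627 -0.025  0.111]
235 [ 0.622 -0.028  0.096]
238 [ 0.636 -0.021  0.097]
```

play_rows:
  steps:
    - [[0,0,1,0,0,0],[0,0,2,0,0,0],[0,0,3,0,0,0],[0,0,3,0,0,0],[0,0,3,0,0,0]]

```text
time: 6.88
tool_pos: [0.6171, -0.0308, 0.0747]
tool_rot: [0.0, 0.872, -0.49, -0.0]
contact_force: [-0.0, 0.3, 0.6]
gripper_width: -0.001
grasp_force: 0.0
```

play_rows:
  steps:
    - [[0,0,1,0,0,0],[0,0,2,0,0,0],[0,0,3,0,0,0],[0,0,3,0,0,0],[0,0,3,0,0,0]]

```text
time: 7.3
tool_pos: [0.6172, -0.0308, 0.0719]
tool_rot: [0.0, 0.872, -0.49, -0.0]
contact_force: [0.5, 0.2, -0.1]
gripper_width: -0.003
grasp_force: 0.0
```

Run:
```python
from h import *
p,d=vision.grab_frame("scene")
cv2.imwrite("pics/s5.png",np.hstack([cv2.convertScaleAbs(cv2.resize(q[200:260,255:305],None,fx=8,fy=8,interpolation=cv2.INTER_CUBIC),alpha=4,beta=10) for q in (cv2.imread("pics/r0.png"),p)]))
```

```text
(no output)
```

View pics/s5.png

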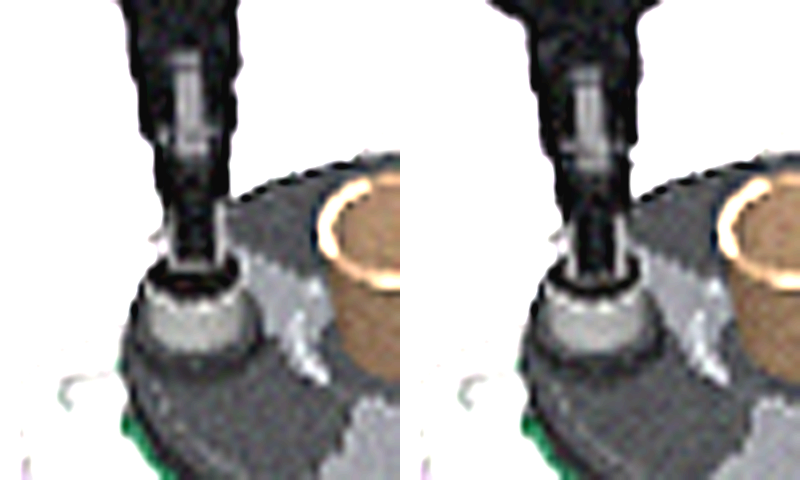

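The tip's front edge is at about crop (595,283) on the cap, which is centred at (596,277). It's over the cap with only a few mm to go.

play_rows:
  steps:
    - [[0,0,1,0,0,0],[0,0,2,0,0,0],[0,0,3,0,0,0],[0,0,3,0,0,0],[0,0,3,0,0,0]]

```text
time: 7.77
tool_pos: [0.6175, -0.0308, 0.0691]
tool_rot: [-0.0, 0.872, -0.49, 0.0]
contact_force: [0.2, 0.1, 2.0]
gripper_width: 0.004
grasp_force: 1.2
```

play_rows:
  steps:
    - [[0,0,1,0,0,0],[0,0,2,0,0,0],[0,0,3,0,0,0],[0,0,3,0,0,0],[0,0,3,0,0,0]]

```text
time: 8.18
tool_pos: [0.6174, -0.0309, 0.066]
tool_rot: [-0.0, 0.872, -0.49, 0.0]
contact_force: [-0.5, 0.2, 2.6]
gripper_width: -0.001
grasp_force: 1.5
```

Contact was made at about 0.070. I'll press on about 10 mm.

play_rows:
  steps:
    - [[0,0,2,0,0,0],[0,0,4,0,0,0],[0,0,6,0,0,0],[0,0,7,0,0,0],[0,0,8,0,0,0],[0,0,8,0,0,0],[0,0,8,0,0,0]]

```text
time: 8.77
tool_pos: [0.6174, -0.0309, 0.058]
tool_rot: [-0.0, 0.872, -0.49, 0.0]
contact_force: [-0.3, -0.4, 3.7]
gripper_width: -0.002
grasp_force: 2.2
```

play_rows:
  steps:
    - [[0,0,1,0,0,0],[0,0,2,0,0,0],[0,0,2,0,0,0],[0,0,2,0,0,0],[0,0,2,0,0,0]]

```text
time: 9.18
tool_pos: [0.6174, -0.0309, 0.056]
tool_rot: [0.0, 0.872, -0.49, 0.0]
contact_force: [-0.3, 0.2, 4.6]
gripper_width: -0.006
grasp_force: 2.4
```

Run:
```python
from h import *
F=[]
for i in range(6):
    s=manip.state();F.append(s["contact_force"]); p,d=vision.grab_frame("scene")
print(np.mean(F,0),np.std(F,0),s["tool_pos"])
P=s["tool_pos"];M=R.from_quat(np.roll(s["tool_rot"],-1)).as_matrix()
for hub in((.577,.037),(.576,.039)):
    h=np.array([*hub,P[2]])
    for a in(5,10,15,20,25,30,35,40,45,47): print(a,np.round(1000*M.T@(h+R.from_euler("z",a,degrees=True).apply(P-h)-P),1),end=" ")
    print(np.hypot(*(P-h)[:2]),np.degrees(np.arctan2(*(P-h)[1::-1])))
```

```text
[-0.25020379  0.29221153  4.34455055] [0.33638309 0.31130684 0.43053706] [ 0.61737036 -0.03089479  0.05599667]
5 [-0.2 -6.9  0. ] 10 [ -1.1 -13.7   0. ] 15 [ -2.5 -20.5   0. ] 20 [ -4.5 -27.1   0. ] 25 [ -7.1 -33.5   0. ] 30 [-10.2 -39.6   0. ] 35 [-13.9 -45.4   0. ] 40 [-18.  -50.9   0. ] 45 [-22.6 -56.1   0. ] 47 [-24.6 -58.    0. ] 0.07899030534284775 -59.26420938869274
5 [-0.2 -7.1  0. ] 10 [ -1.1 -14.1   0. ] 15 [ -2.5 -21.1   0. ] 20 [ -4.6 -27.8   0. ] 25 [ -7.2 -34.4   0. ] 30 [-10.4 -40.7   0. ] 35 [-14.2 -46.8   0. ] 40 [-18.4 -52.4   0. ] 45 [-23.1 -57.7   0. ] 47 [-25.1 -59.7   0. ] 0.08122061446455012 -59.37893185350029
```

play_rows:
  steps:
    - [[0,0,1,0,0,0],[0,0,1,0,0,0],[0,0,1,0,0,0],[0,0,1,0,0,0]]

```text
time: 9.82
tool_pos: [0.6174, -0.0309, 0.0551]
tool_rot: [0.0, 0.872, -0.49, 0.0]
contact_force: [0.1, 0.3, 5.1]
gripper_width: -0.002
grasp_force: 2.5
```

play_rows:
  steps:
    - [[0,0,1,0,0,0],[0,0,1,0,0,0],[0,0,1,0,0,0],[0,0,1,0,0,0]]

```text
time: 10.15
tool_pos: [0.6176, -0.0309, 0.0546]
tool_rot: [-0.0, 0.872, -0.49, 0.0]
contact_force: [0.1, 0.5, 7.8]
gripper_width: -0.002
grasp_force: 3.5
```

Run:
```python
from h import *
F=[]
for i in range(5):
    s=manip.state();F.append(s["contact_force"]); p,d=vision.grab_frame("scene")
print(np.mean(F,0),np.std(F,0),s["tool_pos"],s["time"])
cv2.imwrite("pics/s6.png",np.hstack([cv2.convertScaleAbs(cv2.resize(q[200:260,255:305],None,fx=8,fy=8,interpolation=cv2.INTER_CUBIC),alpha=4,beta=10) for q in (cv2.imread("pics/r0.png"),p)]))
```

```text
[-0.41134214  0.45272177  7.16062672] [0.34273908 0.59596025 0.42132422] [ 0.61761335 -0.03080603  0.05459739] 10.35
```

View pics/s6.png

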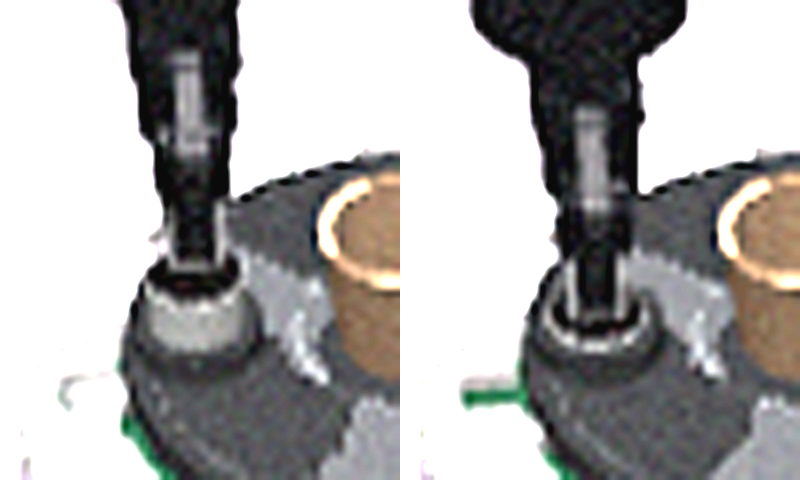

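The right half shows the button bottomed, and the green notch at (490,395) is now empty, so the pin is clear. I'll drag it round 45°.

play_rows:
  steps:
    - [[-0.2,-5.6,0,0,0,-4],[-0.7,-11.1,0,0,0,-8],[-1.6,-16.7,0,0,0,-12],[-2.9,-22.1,0,0,0,-16],[-4.5,-27.4,0,0,0,-20],[-6.6,-32.7,0,0,0,-24],[-9,-37.7,0,0,0,-28],[-11.8,-42.7,0,0,0,-32],[-14.8,-47.4,0,0,0,-36],[-18.2,-51.7,0,0,0,-40],[-21,-54.9,0,0,0,-43],[-22.8,-56.9,0,0,0,-45]]

```text
time: 11.4
tool_pos: [0.6557, 0.0179, 0.0548]
tool_rot: [0.0, 0.993, -0.118, 0.002]
contact_force: [2.3, -0.7, 4.3]
gripper_width: 0.003
grasp_force: 2.5
```

play_rows:
  steps:
    - [[0,0,0,0,0,0],[0,0,0,0,0,0]]

```text
time: 11.57
tool_pos: [0.6556, 0.0181, 0.0548]
tool_rot: [0.0, 0.993, -0.119, 0.002]
contact_force: [2.6, -0.2, 4.6]
gripper_width: -0.002
grasp_force: 2.5
```

Run:
```python
from h import *
s=manip.state(); print(s["tool_pos"],s["contact_force"],s["ft_torque"])
P=s["tool_pos"]; print(np.degrees(np.arctan2(P[1]-.038,P[0]-.5765)),np.hypot(P[1]-.038,P[0]-.5765))
p,d=vision.grab_frame("scene"); cv2.imwrite("pics/e.png",p)
hsv=cv2.cvtColor(p,cv2.COLOR_BGR2HSV)
# green visibility in each notch (ring top z .048, r .117..)
for k in range(8):
    a=np.radians(-59.3+45*k); o=[]
    for r in(.112,.118,.124):
        u,v=np.round(proj("scene",(.5765+r*np.cos(a),.038+r*np.sin(a),.044))).astype(int); o.append(p[v,u].tolist())
    print(round(np.degrees(a)),(u,v),o)
```

```text
[0.65560627 0.01808264 0.05484263] [ 2.64719809 -0.20813726  4.58631046] [-0.08694567 -0.47059807 -0.01030575]
-14.132175958917472 0.08157513630314002
-59 (np.int64(265), np.int64(249)) [[35, 40, 30], [12, 24, 2], [11, 24, 0]]
-14 (np.int64(279), np.int64(268)) [[24, 35, 11], [23, 34, 12], [22, 33, 11]]
31 (np.int64(312), np.int64(275)) [[25, 34, 14], [24, 34, 13], [12, 23, 2]]
76 (np.int64(341), np.int64(264)) [[19, 29, 10], [17, 28, 7], [19, 35, 4]]
121 (np.int64(349), np.int64(243)) [[28, 39, 24], [19, 28, 9], [13, 23, 3]]
166 (np.int64(333), np.int64(225)) [[18, 16, 18], [21, 19, 18], [33, 33, 36]]
211 (np.int64(304), np.int64(220)) [[26, 35, 44], [39, 40, 43], [29, 26, 26]]
256 (np.int64(276), np.int64(229)) [[13, 13, 10], [10, 8, 7], [3, 2, 4]]
```

play_rows:
  steps:
    - [[0,0,-2,0,0,0],[0,0,-4,0,0,0],[0,0,-6,0,0,0],[0,0,-8,0,0,0],[0,0,-10,0,0,0],[0,0,-11,0,0,0],[0,0,-12,0,0,0],[0,0,-12,0,0,0],[0,0,-12,0,0,0],[0,0,-12,0,0,0]]

```text
time: 12.45
tool_pos: [0.6537, 0.0182, 0.0655]
tool_rot: [0.0, 0.993, -0.119, -0.0]
contact_force: [2.3, -0.3, 2.9]
gripper_width: -0.001
grasp_force: 1.6
```

The button is following the tip up at 2.9 N, so the pin is entering the notch. I'll lift off vertically.

play_rows:
  steps:
    - [[0,0,-2,0,0,0],[0,0,-4,0,0,0],[0,0,-6,0,0,0],[0,0,-9,0,0,0],[0,0,-15,0,0,0],[0,0,-25,0,0,0],[0,0,-45,0,0,0],[0,0,-70,0,0,0],[0,0,-100,0,0,0],[0,0,-130,0,0,0],[0,0,-150,0,0,0],[0,0,-150,0,0,0]]

```text
time: 13.45
tool_pos: [0.6568, 0.0181, 0.2236]
tool_rot: [-0.0, 0.993, -0.119, 0.005]
contact_force: [0.2, 0.2, 1.3]
gripper_width: -0.003
grasp_force: 0.0
```

Run:
```python
from h import *
s=manip.state(); print(s["tool_pos"],s["contact_force"],s["time"])
p,d=vision.grab_frame("scene"); cv2.imwrite("pics/e2.png",p)
g=cv2.cvtColor(p,cv2.COLOR_BGR2GRAY)
u,v=np.round(proj("scene",(.6545,.018,.098))).astype(int); print(u,v)
m=np.zeros_like(g); cv2.circle(m,(int(u),int(v)),8,255,-1)
for th in(30,38):
    n,l,st,ce=cv2.connectedComponentsWithStats(((g<th)&(m>0)).astype(np.uint8)); i=1+np.argmax(st[1:,4]); q=ray("scene",*ce[i],.098); print(ce[i],st[i],q,np.degrees(np.arctan2(q[1]-.038,q[0]-.5765)),np.hypot(q[1]-.038,q[0]-.5765))
K,e,M=cam("scene"); dd=d[v-1:v+2,u-1:u+2]; print("cap z",e+M@np.linalg.inv(K)@np.array([u,v,1.])*np.median(dd[dd>0]))
a=np.radians(-14.3)
for f in("e","e2"):
  q=cv2.imread(f"pics/{f}.png")
  for a in np.radians([-59.3,-14.3]):
    print(f,[q[tuple(np.round(proj("scene",(.5765+r*np.cos(a),.038+r*np.sin(a),.044))).astype(int)[::-1])].tolist() for r in(.114,.118,.122)])
  b=cv2.cvtColor(q[215:255,290:325],cv2.COLOR_BGR2HSV); mm=(b[...,0]<20)&(b[...,1]>80); ys,xs=np.nonzero(mm); print("cup",xs.mean()+290,ys.mean()+215,mm.sum())
```

```text
[0.65675759 0.01807317 0.22359824] [0.17833932 0.23994867 1.29461698] 13.45
288 245
[287.87692308 244.11538462] [280 237  16  14 130] [0.65033673 0.01410701 0.098     ] -17.931175492006265 0.07760629499581637
[287.68421053 244.42105263] [280 237  16  15 152] [0.65173454 0.01421958 0.098     ] -17.540901134059656 0.07890338979379656
cap z [0.65183309 0.01518015 0.09632085]
e [[8, 21, 0], [12, 24, 2], [11, 24, 0]]
e [[21, 32, 12], [23, 34, 12], [22, 33, 11]]
cup 308.17994858611826 234.32390745501286 389
e2 [[12, 25, 1], [10, 21, 0], [11, 24, 0]]
e2 [[68, 70, 68], [70, 73, 72], [80, 80, 81]]
cup 307.1966173361522 233.76321353065538 473
```

The pin shows grey in the -14° notch and the cap is back at about 97 mm. I'll do one last height comparison, and hand in if it agrees.

Run:
```python
from h import *
K,e,M=cam("scene")
def z(d,u,v):
    o=[(e+M@np.linalg.inv(K)@np.array([x,y,1.])*d[y,x])[2] for y in range(v-3,v+4) for x in range(u-3,u+4) if d[y,x]>0]; return np.median(o)
ds=[vision.grab_frame("scene")[1] for _ in range(6)]
a=z(np.load("scene0.npy"),280,234); b=np.median([z(d,288,244) for d in ds]); s=manip.state(); print(a,b,s["joint_vel"].round(3))
if abs(a-b)<.002: print(order.job_done())
```

```text
0.09730890938275116 0.09630691624194443 [ 0.001 -0.001 -0.005 -0.     0.     0.   ]
the job is handed in; nothing more can be done
None
```

I handed the job in at about 13.8 s of the 38 s allowed: the wheel is one notch counter-clockwise with the pin showing in that notch, the button is back up to within about 1 mm by camera, and the hand is clear; the cup was still in the middle, though I did not re-measure the bowl, vase and brush.

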